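# Vent and open the filler cap of the column chiller

## Task

The column chiller needs topping up with coolant, so open its filler: first lift the red vent lever on the black filler cap all the way up to let the pressure out, and only then press the cap down against its spring, turn it anticlockwise until you feel the stop, and lift it straight off. Set the cap down gently, right way up, inside the steel tray and leave it there; do not force the cap against its neck or its stops, and leave everything else on the bench where it is.

Things in the scene. Friction and masses are not known exactly. Their poses are not given: they have to be found in the camera images.
- cap: Loose black round filler cap, 58 mm across, 16 mm tall, fluted skirt with 20 flats (one faces +y, one -y). Origin: centre of the skirt's underside; z up. Its red lever lies along +x from near the centre to the nose. About 0.15 kg. Inside, two lugs hook under the neck's flange and a spring plate pushes the cap up. Starts locked, 24 mm above the deck. More than 60 N against the neck harms it.
- lever (a joint): Hinge of the red vent lever on the cap: 0 = lying flat over the cap, grows as its nose rises, 1.6 rad = fully up, at its stop. Stiff: about 3 N at the nose lifts it, and it stays where it is left. Pin along the cap's y axis, through x = 4 mm, z = 20.5 mm of the cap. Fully up, its tip stands 52 mm above the cap's underside.
- lever_nose (a point): Free end of the lever, mid-thickness. The lever is a bar 32 mm long from pin to nose, 16 mm wide (along the cap's y), 6 mm thick; lying flat its underside is 1.5 mm above the cap's top face and the nose overhangs the skirt by 7 mm.
- lever_hinge (a point): Middle of the lever's pin, on the cap (cap x = 4 mm, z = 20.5 mm).
- chiller: Fixed bench chiller, white cabinet with a red band, 270 deep (x) by 200 wide by 205 mm high. Origin: centre of its underside, front to -x, z up. On its flat top: the round filler neck with its 92 mm grey drip plate, a folded grey handle, a brass coupling.
- neck (a point): Centre of the neck's top face: 32 mm above the deck, at chiller x = -65, y = 25 mm. Push-and-turn bayonet, hidden by the cap. Start: cap origin 8 mm below this point, spring 6 N, then 3 N per mm. Press 2.5 mm (about 13 N) or the lugs will not pass; at 4 mm (18 N) it bottoms. Opening stop after 40 to 84 deg anticlockwise, differing each time; the lugs can rise only in the last 7 deg before it.
- tray: Fixed square steel parts tray, 170 x 170 mm outside, walls 3 mm thick and 14 mm high, floor 3 mm thick. Origin: centre of its underside. It stands to the left or right of the chiller, the white rack on the other side.
- rack: White test tube rack, 110 x 170 mm, 68 mm high (96 mm with its blue-capped tubes), loose, not to be disturbed. Origin: centre of its underside.
- jug: Clear plastic bottle with blue cap, 90 mm across, 210 mm tall, loose, not to be disturbed. Origin: centre of its underside.
- flask: Glass bottle with orange cap, 80 mm across, 170 mm tall, loose, not to be disturbed. Origin: centre of its underside.
- funnel: Blue funnel standing on its wide mouth, 90 mm across, 95 mm tall, loose, not to be disturbed. Origin: centre of its underside.
- spanner: Steel spanner lying flat, 140 mm long along its x axis, loose, not to be disturbed.
- gasket: Orange spare gasket ring lying flat, 44 mm across, 5 mm thick, loose, not to be disturbed. Origin: centre of its underside.
- coupling: Brass and steel hose coupling standing on the chiller's deck behind the filler, 27 mm across, 42 mm tall, loose, not to be disturbed. Origin: centre of its underside.
There are look-alikes about, which are no part of the job. Of the things that look like the tray, the largest one is meant.

How it is judged:
By the outcome, as a careful person would: the job done as asked, in the order asked, and still so for the second after the job is handed in, with the robot touching nothing.
It also fails if it takes over 72 s, if anything falls off the work surface, if the arm or the gripper's body presses on something with over 40 N, if the wrist force passes 120 N, or if a joint passes its speed limit or range.

## Robot

A 6-joint arm with a two-finger parallel gripper is mounted at the origin on the work surface. World frame = base frame: x ahead of the robot, y to its left, z up, the work surface at z = 0. Lengths are in m, angles in degrees, forces in N, time in s.
With the tool pointing down it reaches from about 0.35 to 0.875 m from the base axis. Payload 4.2 kg.
Tool frame: the origin (TCP) lies midway between the tips of the shut fingers; the grasp point (between the pads) lies 19 mm behind it; z points along the fingers, y is the line along which they close (so a half turn about z gives the same grasp; the last joint's range is limited). The gripper opens to 87 mm and grips with 3 to 60 N. Pads are 19 mm wide; open, the fingers measure 117 mm over their backs; the gripper's body (75 mm by 190 mm) begins 51 mm behind the grasp point.
Start: joints at [-50.386, 22.042, 0.453, 0, -68.411, -14.817], TCP at [0.262, -0.567, 0.223] pointing down, gripper open.
Joint ranges: [-179.83, 179.83], [-69.29, 118.12], [-61.27, 80.66], [-181.25, 117.63], [-171.15, -9.14], [-177.46, 177.46]. Speed limits (degrees/s): [159.86, 159.86, 180, 180, 180, 180].

## Interface

Orientations are given as [roll, pitch, yaw] about the fixed x, y, z axes, in that order (R = Rz(yaw) Ry(pitch) Rx(roll)).
In Python, from workcell import env gives the robot as it stands. The module is installed in compiled form; this text tells all that it offers. Calls block until the motion is done:
- env.goto(position, orientation): joint-space move of the TCP to a pose.
- env.move_straight(position, rotation=None, rate=0.15, force_limit=None): straight line of the TCP; rotation=None keeps the orientation; rate is the mean speed in m/s. With force_limit (N) it stops when the force on the tool has changed by that much, and returns True; else False.
- env.set_joints(angles): joint-space move.
- env.gripper_to(opening, grasp_force=None): opening from 0.0 (shut) to 1.0 (fully open); grasp_force is the grip in N (None keeps the last); returns when the fingers have stopped.
- env.dwell(seconds).
- env.inverse_kinematics(position, orientation): joint angles nearest the present ones, or None.
- env.read_state(): the state.
- env.grab_frame(name): name is "scene" or "top"; returns a dict with "image" (420x560x3 uint8, blue, green, red), "fx", "fy", "cx", "cy" (pixels), "D" ([k1, k2, p1, p2, k3] as OpenCV has them; the pictures are not rectified), "position" and "orientation" of the camera in the world. Camera axes: x right, y up, looking along -z (the intrinsics and any distortion apply to the point x, -y, -z); pixel columns grow to the right and rows downward; lengths in m; the calibration is good to about 2 mm. A picture is of the moment at which its call begins. There is no depth.
A pose or a line that the arm cannot do raises env.Unreachable and nothing moves.
- env.close_job(): hands the job in; it is judged then, once.
Trained networks look in a picture, given as the dict that the camera call returned (one of the last four; its "shot" number tells which), for a name from the list of things; names that differ only in an ending like _2 or _b are one class to them, and where a whole thing is asked for, a point or a joint stands for the part that bears it (a point fixed in the world has none). Each returns a list of dicts, best first, with "score" (0 to 1); they miss things now and then, are a little off and sometimes report something else, mostly with a low value. They report only what shows in the picture. A call takes as long as a camera call. They do not tell look-alikes from the thing itself.
- env.search_frame(picture, thing): "xyz" ([x, y, z] in m, in world coordinates, good to about 4 mm: the middle of the surface that is visible of it).
- env.trace(picture, thing): "mask" (420x560 bool, what is visible of it).
The state is a dict: "clock": time; "joint_positions": joint angles; "qvel": joint speeds; "joint_torque": joint torques, N m; "position": TCP position; "tool_rot": TCP orientation; "force": force on the tool from outside, world axes, zero at the start; "wrist_torque": the same for the moment, N m; "opening": opening from 0.0 (shut) to 1.0 (fully open); "finger_force": force on a finger pad.
Only numpy, scipy, OpenCV 4.12 (cv2) and the standard library are available. Lean on these libraries where they do the work, as an engineer would, in place of code of your own. Each camera call takes 0.05 s, during which the arm holds its last target. There are 200 camera calls.

## Working session

There is one attempt and no reset: what is moved stays moved. The work goes in short steps, each a Python script; the robot and the scene stay as the last script left them, time stands still between calls to the robot, and variables do not carry over. Pictures are saved under pics/ and viewed, at most 10 in all, crops included, and the job is handed in when it is done.

```bash
mkdir -p pics; ls; python3 - <<'E'
from workcell import env
import cv2,numpy as np
s=env.read_state(); print(s)
for n in("scene","top"):
    p=env.grab_frame(n); cv2.imwrite(f"pics/{n}0.png",p["image"])
    print(n,{k:v for k,v in p.items() if k!="image"})
    for t in("cap","lever","lever_nose","chiller","tray","rack","coupling","jug","flask","funnel","gasket","spanner"):
        try: r=env.search_frame(p,t)
        except Exception as e: print(t,e); continue
        print(t,[(np.round(d["xyz"],3).tolist(),round(d["score"],2)) for d in r])
E
```

```text
pics
{'clock': 0.0, 'joint_positions': array([-5.03859323e+01,  2.20917358e+01,  3.80634956e-01, -2.87980000e-02,
       -6.84110560e+01, -1.48157552e+01]), 'qvel': array([ 0.07277943,  0.01242894, -0.04278933, -0.01530826, -0.03723579,
        0.00853153]), 'joint_torque': array([ 5.19967107e-04, -3.90664709e+01,  1.87410539e+01,  4.22009736e+00,
        1.09809585e-02, -1.72517030e-04]), 'position': array([ 0.26190151, -0.56682384,  0.22145567]), 'tool_rot': array([ 1.79875061e+02, -5.37194459e-03, -1.55212306e+02]), 'force': array([-0.53956436,  0.29093389,  0.12145774]), 'wrist_torque': array([ 0.01397647, -0.00433356, -0.01046557]), 'finger_force': 0.0, 'opening': 0.9996063391476699}
scene {'fx': 475.1497959341874, 'fy': 475.1497959341874, 'cx': 275.2126446521215, 'cy': 209.86761536328922, 'D': array([-0.10053823,  0.        ,  0.        ,  0.        ,  0.        ]), 'position': array([0.45246188, 1.34679818, 1.1849882 ]), 'orientation': array([  51.10837764,    1.13425306, -178.76436949]), 'shot': 1}
cap [([0.554, -0.045, 0.247], 0.69)]
lever []
lever_nose []
chiller [([0.62, 0
[... 630 characters left out ...]
8375, 0.09333929, 1.30238967]), 'orientation': array([  4.0281446 ,   0.63628   , -90.86512856]), 'shot': 2}
cap [([0.555, -0.054, 0.244], 0.84)]
lever [([0.57, -0.052, 0.25], 0.56)]
lever_nose [([0.572, -0.052, 0.25], 0.45)]
chiller [([0.616, -0.06, 0.204], 0.62)]
tray [([0.292, 0.56, -0.001], 0.75), ([0.439, 0.362, -0.001], 0.67), ([0.216, 0.343, 0.003], 0.63)]
rack [([0.467, -0.373, 0.072], 0.78)]
coupling [([0.729, -0.107, 0.233], 0.57)]
jug [([0.719, 0.296, 0.148], 0.57)]
flask [([0.7, -0.346, 0.116], 0.57), ([0.625, -0.063, 0.211], 0.17)]
funnel [([0.563, 0.5, 0.023], 0.96), ([0.622, -0.063, 0.209], 0.53)]
gasket []
spanner [([0.354, -0.195, 0.005], 0.69), ([0.7, -0.344, 0.113], 0.49)]
```

View pics/scene0.png

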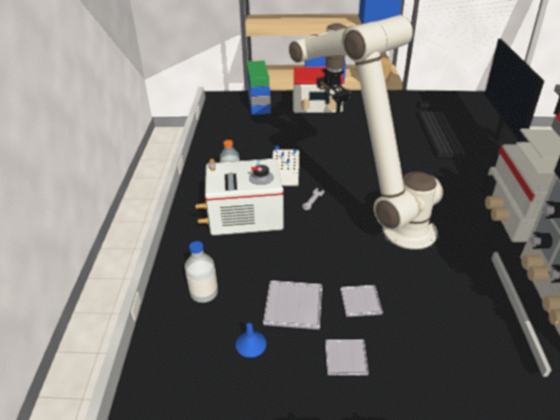

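View pics/top0.png

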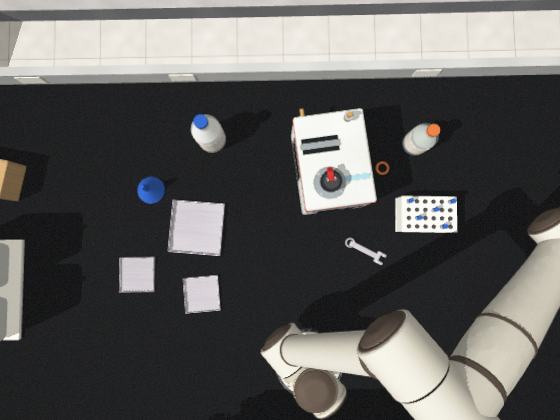

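The scene view shows the chiller at (245,195), black cap with red lever at (261,171), and three trays at (294,304), (361,300) and (347,357). The top view shows the cap at (331,180) with its lever pointing up the image (+x). The tray candidates there are (196,228), (137,274) and (201,294). The largest, at (196,228), is the one meant. Nothing else looks like the black cap; the chiller handle at (321,145) is a grey bar. Next I'll take a close crop and measure.

```bash
cat > h.py <<'E'
from workcell import env
import cv2,numpy as np
from scipy.spatial.transform import Rotation as R
def cam(p):
    Rc=R.from_euler('xyz',p["orientation"],degrees=True).as_matrix()@np.diag([1,-1,-1])
    K=np.array([[p["fx"],0,p["cx"]],[0,p["fy"],p["cy"]],[0,0,1.]]);return K,p["D"],Rc,p["position"]
def rays(p,uv):
    K,D,Rc,c=cam(p);q=cv2.undistortPoints(np.float64(uv).reshape(-1,1,2),K,D)[:,0]
    return c,np.c_[q,np.ones(len(q))]@Rc.T
def onz(p,uv,z):
    c,d=rays(p,uv);return c+d*((z-c[2])/d[:,2])[:,None]
def proj(p,X):
    K,D,Rc,c=cam(p);return cv2.projectPoints(np.float64(X).reshape(-1,3),cv2.Rodrigues(Rc.T)[0],-Rc.T@c,K,D)[0][:,0]
def tri(ps,uvs):
    A=np.zeros((3,3));b=np.zeros(3)
    for p,uv in zip(ps,uvs):
        c,d=rays(p,[uv]);d=d[0]/np.linalg.norm(d[0]);M=np.eye(3)-np.outer(d,d);A+=M;b+=M@c
    return np.linalg.solve(A,b)
E
python3 - <<'E'
from h import *
ps=[env.grab_frame(n) for n in("scene","top")]
cr=[];reds=[];blk=[]
for p,(u,v) in zip(ps,((261,172),(331,180))):
    im=p["image"];c=im[v-30:v+30,u-40:u+40];cr.append(cv2.resize(c,None,fx=5,fy=5,interpolation=cv2.INTER_CUBIC))
    i=im.astype(int);red=np.clip(i[...,2]-np.maximum(i[...,0],i[...,1])-30,0,None).astype(float)
    w=np.zeros_like(red);w[v-20:v+20,u-22:u+22]=red[v-20:v+20,u-22:u+22]
    ys,xs=np.nonzero(w>25);W=w[ys,xs];m=np.array([W@xs,W@ys])/W.sum();reds.append(m)
    C=np.cov(np.c_[xs,ys].T,aweights=W);e,V=np.linalg.eigh(C);print("red",m,len(xs),V[:,1],np.sqrt(e))
    mk=env.trace(p,"cap")[0]["mask"];ys,xs=np.nonzero(mk);blk.append((xs.mean(),ys.mean()));print("cap",blk[-1],len(xs))
    mt=[(round(d["score"],2),int(d["mask"].sum()),d["mask"]) for d in env.trace(p,"tray")]
    for s,n,mk in mt:
        ys,xs=np.nonzero(mk);r=cv2.minAreaRect(onz(p,np.c_[xs,ys],0.012)[:,:2].astype(np.float32));print("tray",s,n,r)
print("red tri",tri(ps,reds),"cap tri",tri(ps,blk))
for p,r,b in zip(ps,reds,blk): print(onz(p,[r],.2495),onz(p,[b],.245))
mk=env.trace(ps[1],"chiller")[0]["mask"];ys,xs=np.nonzero(mk);print("chil",cv2.minAreaRect(onz(ps[1],np.c_[xs,ys],.205)[:,:2].astype(np.float32)))
a=cr[0];b=cr[1];cv2.imwrite("pics/c1.png",np.hstack([a,b]))
E
```

```text
red [255.32348178 167.76153846] 34 [-0.95984911  0.2805168 ] [0.94115586 2.40328561]
cap (np.float64(260.67241379310343), np.float64(170.23563218390805)) 174
tray 0.79 1375 ((0.2905891537666321, 0.5616070032119751), (0.11401744931936264, 0.11397626996040344), 89.81333923339844)
tray 0.7 1024 ((0.22579804062843323, 0.35063600540161133), (0.11521352082490921, 0.12005366384983063), 4.530248165130615)
tray 0.68 2370 ((0.4388832151889801, 0.3652957081794739), (0.18221443891525269, 0.17063041031360626), 84.31340026855469)
red [330.2495171  173.89558005] 89 [0.18464662 0.98280498] [1.72340141 3.63046634]
cap (np.float64(331.20443349753697), np.float64(180.16995073891624)) 406
tray 0.97 1253 ((0.22412505745887756, 0.3421691060066223), (0.1118147149682045, 0.11596344411373138), 4.3060126304626465)
tray 0.66 2733 ((0.43906816840171814, 0.3592647612094879), (0.17504377663135529, 0.17018866539001465), 84.41272735595703)
tray 0.56 1159 ((0.29102420806884766, 0.5526465177536011), (0.11026822030544281, 0.10750629752874374), 0.4185458719730377)
red tri [ 0.571068   -0.05125279  0.24826249] cap tri [ 0.55434811 -0.05512148  0.23524596]
[[ 0.57139632 -0.04953427  0.2495    ]] [[ 0.55223025 -0.04046123  0.245     ]]
[[ 0.57038049 -0.05106047  0.2495    ]] [[ 0.55402417 -0.05381694  0.245     ]]
chil ((0.6202622652053833, -0.06324359029531479), (0.29427358508110046, 0.21191225945949554), 6.737990856170654)
```

View pics/c1.png

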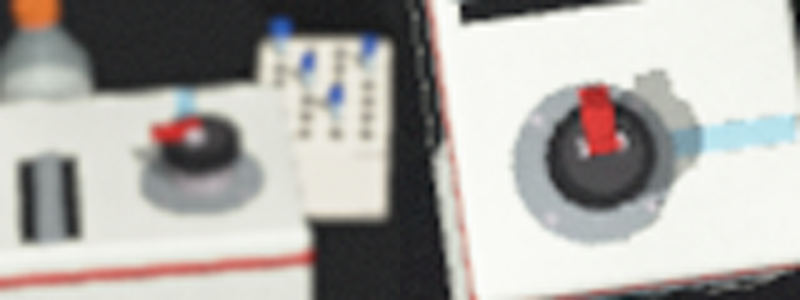

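Both crops show the black cap with its red lever lying flat toward +x on the grey drip plate; in the top crop it is centred near (331,180). I'll overlay the model on the images to check the pose, and check IK and joint 6 room.

```bash
cat > ov.py <<'E'
from h import *
def capmodel(c,yaw,z0,th=0.):
    a=np.radians(yaw);M=np.array([[np.cos(a),-np.sin(a),0],[np.sin(a),np.cos(a),0],[0,0,1]])
    t=np.linspace(0,2*np.pi,73);ci=lambda r,z:np.c_[r*np.cos(t),r*np.sin(t),0*t+z]
    L=[ci(.029,.016),ci(.029,0)]
    def lev(x,z):return [.004+x*np.cos(th)-z*np.sin(th),.0205+x*np.sin(th)+z*np.cos(th)]
    for z in(.003,-.003):
        q=[lev(x,z) for x in(0,.032,.032,0,0)];L.append(np.array([[x,y,zz] for (x,zz),y in zip(q,(-.008,-.008,.008,.008,-.008))]))
    return [l@M.T+[*c,z0] for l in L]
def draw(p,lines,f,u,v,w=40,h=30,s=5):
    im=cv2.resize(p["image"][v-h:v+h,u-w:u+w],None,fx=s,fy=s,interpolation=cv2.INTER_CUBIC)
    for l,col in lines: cv2.polylines(im,[np.int32(((proj(p,l)-[u-w,v-h]+.5)*s*8).round())],False,col,1,cv2.LINE_AA,3)
    return im
E
python3 - <<'E'
from ov import *
ps=[env.grab_frame(n) for n in("scene","top")]
c=(.5535,-.0535);t=np.linspace(0,6.29,60)
Ls=[(l,(0,255,0)) for l in capmodel(c,8,.229)]+[(np.c_[c[0]+.046*np.cos(t),c[1]+.046*np.sin(t),0*t+.207],(255,0,255))]
a=np.radians(6.7);cc=np.array(c)-np.array([[np.cos(a),-np.sin(a)],[np.sin(a),np.cos(a)]])@[-.065,.025]
box=np.array([[-.135,-.1],[.135,-.1],[.135,.1],[-.135,.1],[-.135,-.1]])@np.array([[np.cos(a),-np.sin(a)],[np.sin(a),np.cos(a)]]).T+cc
Ls.append((np.c_[box,0*box[:,0]+.205],(255,128,0)))
A=np.hstack([draw(p,Ls,0,u,v) for p,u,v in zip(ps,(261,331),(172,180))])
B=np.hstack([draw(p,Ls,0,u,v,66,50,3)[:, :400] for p,u,v in zip(ps,(245,331),(195,162))])
B=cv2.copyMakeBorder(B,0,0,0,max(0,800-B.shape[1]),0)[:,:800]
cv2.imwrite("pics/o1.png",np.vstack([A,B])[:600])
for y in(-172,-172+90): print(env.inverse_kinematics([*c,.23],[180,0,y]))
print(env.inverse_kinematics([.439,.361,.01],[180,0,-96]),env.inverse_kinematics([.439,.361,.01],[180,0,-6]))
E
```

```text
[ 1.11795801e+01  1.50281517e+01 -8.69796362e+00 -2.54444375e-14
 -6.62738847e+01 -9.31795801e+01]
[ 11.17958009  15.02815172  -8.69796362   0.         -66.27388466
  -3.17958009]
[ 5.57604705e+01  3.03062207e+01 -2.15739725e+01 -2.54444375e-14
 -3.81198068e+01 -6.17604705e+01] [ 5.57604705e+01  3.03062207e+01 -2.15739725e+01  2.54444375e-14
 -3.81198068e+01  2.82395295e+01]
```

View pics/o1.png

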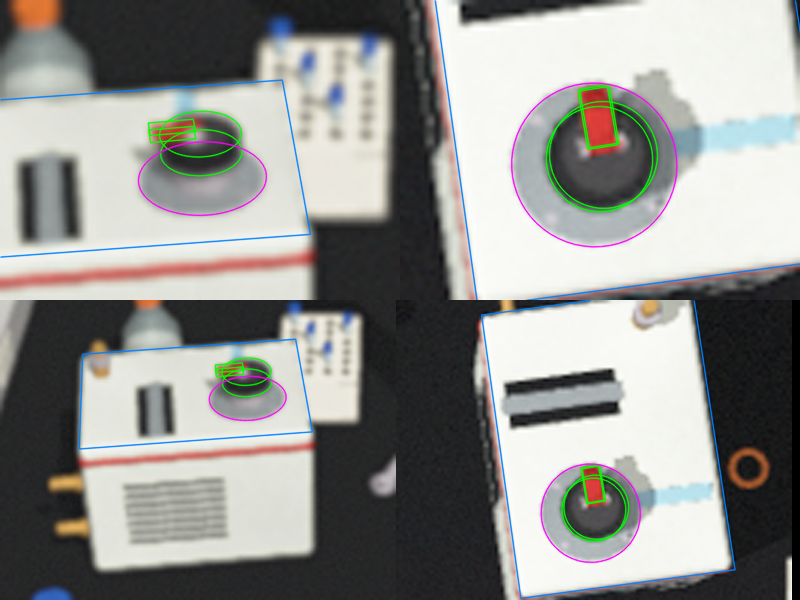

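The model overlay agrees with both views to about 1 px: the top view is aligned at (331,180) and the scene view at (261,171). The cap is at (0.5535, -0.0535), yaw about 7.5°. Next is the lever: grip its nose from outside the skirt and follow the arc.

```bash
cat > lev.py <<'E'
from ov import *
C=np.array([.5535,-.0535]);YAW=7.5;Z0=.229;O=[180,0,YAW-180]
def W(x,z,y=0):
    a=np.radians(YAW);return [C[0]+x*np.cos(a)-y*np.sin(a),C[1]+x*np.sin(a)+y*np.cos(a),Z0+z]
E
python3 - <<'E'
from lev import *
p=env.read_state()["position"]
env.move_straight([p[0],p[1],.40],rate=.3)
env.goto(W(.0395,.11),O)
env.gripper_to(.5)
print("hit",env.move_straight(W(.0395,.0035),rate=.08,force_limit=8))
s=env.read_state();print(s["clock"],s["position"],s["force"])
env.gripper_to(0,grasp_force=15)
s=env.read_state();print(s["opening"]*87,s["finger_force"],s["force"],s["wrist_torque"])
q=[env.grab_frame(n) for n in("scene","top")]
cv2.imwrite("pics/g1.png",np.hstack([draw(p,[],0,u,v) for p,u,v in zip(q,(261,331),(172,180))]))
E
```

```text
hit False
7.1667 [ 0.59302851 -0.048322    0.23315296] [ 0.20407392 -0.10079858  0.54686778]
15.118049622920976 15.002056807279587 [ 0.18097495 -0.2386515   0.83695622] [ 0.15641888  0.00724964 -0.04108641]
```

View pics/g1.png

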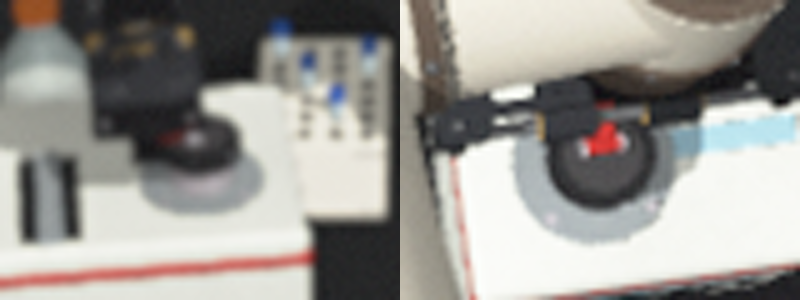

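The fingers straddle the red nose at crop (605,110), and the opening of about 15–16 mm matches the lever width. Now the arc lift.

```bash
python3 - <<'E'
from lev import *
r=.029;n=12
for th in np.linspace(0,1.63,n+1)[1:]:
    x=.004+r*np.cos(th)+.0065;z=.0205+r*np.sin(th)-.017
    env.move_straight(W(x,z),rate=.04)
    s=env.read_state();print(round(th,2),s["force"].round(1),s["finger_force"].round(1),round(s["opening"]*87,1))
env.gripper_to(.5)
x,y,z=env.read_state()["position"]
env.move_straight([x,y,z+.07],rate=.15)
env.move_straight(W(.11,.12),rate=.3)
q=[env.grab_frame(n) for n in("scene","top")];print(env.read_state()["clock"])
cv2.imwrite("pics/g2.png",np.hstack([draw(p,[(l,(0,255,0)) for l in capmodel(C,YAW,Z0,1.6)[2:]],0,u,v) for p,u,v in zip(q,(261,331),(172,180))]))
E
```

```text
Traceback (most recent call last):
AttributeError: 'float' object has no attribute 'round'
```

```bash
python3 - <<'E'
from lev import *
r=.029;n=12
for th in np.linspace(0,1.63,n+1)[2:]:
    x=.004+r*np.cos(th)+.0065;z=.0205+r*np.sin(th)-.017
    env.move_straight(W(x,z),rate=.04)
    s=env.read_state();print(round(th,2),s["force"].round(1),round(s["finger_force"],1),round(s["opening"]*87,1))
env.gripper_to(.5)
x,y,z=env.read_state()["position"]
env.move_straight([x,y,z+.07],rate=.15)
env.move_straight(W(.11,.12),rate=.3)
q=[env.grab_frame(n) for n in("scene","top")];print(env.read_state()["clock"])
cv2.imwrite("pics/g2.png",np.hstack([draw(p,[(l,(0,255,0)) for l in capmodel(C,YAW,Z0,1.6)[2:]],0,u,v) for p,u,v in zip(q,(261,331),(172,180))]))
E
```

```text
0.27 [ 0.4  1.7 -1.7] 15.1 15.3
0.41 [ 3.9  0.7 -6.9] 17.4 15.4
0.54 [ 2.7  0.7 -3.1] 15.0 15.5
0.68 [ 2.4  2.  -1.1] 15.0 15.6
0.82 [ 2.9  2.3 -0.2] 15.0 15.2
0.95 [ 3.2  2.7 -0.5] 15.0 15.4
1.09 [ 4.3  3.1 -0.9] 15.0 15.6
1.22 [ 4.7  2.8 -0.7] 15.0 15.9
1.36 [ 6.4  1.8 -0.9] 15.0 15.6
1.49 [ 7.2  3.9 -0.1] 15.0 15.6
1.63 [6.3 2.4 2.2] 15.0 15.3
12.8667
```

View pics/g2.png

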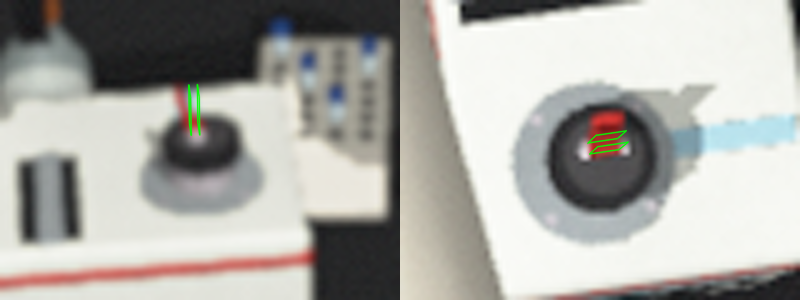

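The red lever's tip in the scene crop (183,88) leans left of the model (193,88), about 15° short of fully up. I'll finish with a gentle push from the nose side using shut fingers.

```bash
python3 - <<'E'
from lev import *
env.gripper_to(0)
env.move_straight(W(.05,.042),rate=.2)
env.dwell(.2);f0=env.read_state()["force"]
hit=env.move_straight(W(.008,.042),rate=.025,force_limit=11)
s=env.read_state();a=np.radians(YAW);d=s["position"][:2]-C
print(hit,s["position"],"x_cap",d@[np.cos(a),np.sin(a)],s["force"]-f0)
env.move_straight(W(.06,.05),rate=.2)
env.move_straight(W(.11,.12),rate=.3)
q=[env.grab_frame(n) for n in("scene","top")];print(env.read_state()["clock"])
cv2.imwrite("pics/g3.png",np.hstack([draw(p,[(l,(0,255,0)) for l in capmodel(C,YAW,Z0,1.6)[2:]],0,u,v) for p,u,v in zip(q,(261,331),(172,180))]))
E
```

```text
True [ 0.56964331 -0.05117041  0.27228114] x_cap 0.016309276026944028 [5.0327648  0.33408436 1.00691279]
17.0083
```

View pics/g3.png

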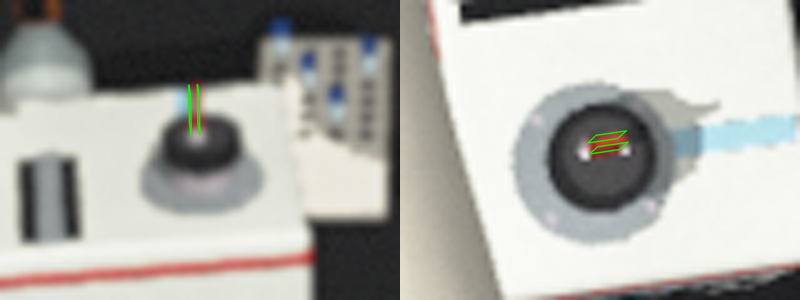

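The lever is now upright on the model outline at crop (193,110), and the push stopped at x = 16.3 mm, where the stop should be (16 mm). Now grip the cap, press and turn with torque monitoring.

```bash
python3 - <<'E'
from lev import *
env.gripper_to(.85)
env.move_straight(W(-.0005,.10),rate=.3)
print("hit",env.move_straight(W(-.0005,.0015),rate=.1,force_limit=8))
env.dwell(.2);s=env.read_state();f0,t0=s["force"],s["wrist_torque"];np.save("f0.npy",np.r_[f0,t0]);print(s["position"],f0)
env.gripper_to(.5,grasp_force=30);env.dwell(.2)
s=env.read_state();print("grip",s["opening"]*87,s["finger_force"],s["force"]-f0,s["wrist_torque"]-t0,s["position"],s["clock"])
E
```

```text
hit False
[ 0.55326371 -0.05353476  0.23114816] [-0.46810769 -0.44803805 -0.43429629]
grip 57.429641795887974 30.000232947058976 [0.38219221 2.5391366  1.82620874] [0.32131306 0.13514636 0.02434568] [ 0.55298987 -0.0534468   0.2305524 ] 20.8833
```

```bash
python3 - <<'E'
from lev import *
f=np.load("f0.npy");z=.0015
def st():
    s=env.read_state();return s,s["force"]-f[:3],s["wrist_torque"]-f[3:]
s,F,T=st();zs=s["position"][2]
while True:
    z-=.0005;env.move_straight(W(-.0005,z),rate=.02);s,F,T=st();dz=(zs-s["position"][2])*1e3
    print(round(z*1e3,2),round(dz,2),F.round(1),T.round(2))
    if F[2]>15 or dz>3.2 or z<-.005: break
base=T[2];tq=[]
for k in range(1,46):
    env.move_straight(W(-.0005,z),rotation=[180,0,YAW-180+2*k],rate=.02);s,F,T=st()
    tq.append((2*k,round(s["tool_rot"][2]-YAW+180,1),round(T[2]-base,2),round(F[2],1)))
    if F[2]<13.5: z-=.0003
    if abs(T[2]-base)>.35 and k>2: break
print(tq);print(F,T,s["position"],z,s["clock"],s["opening"]*87)
np.save("z.npy",[z,2*k])
E
```

```text
1.0 0.05 [-1.2  2.3  4.4] [0.49 0.48 0.1 ]
0.5 0.34 [-2.1  3.   6.4] [0.6  0.59 0.03]
0.0 0.65 [-2.9  3.1  6.9] [0.69 0.79 0.  ]
-0.5 0.9 [-3.1  3.   7.2] [0.71 0.85 0.13]
-1.0 1.2 [-3.3  3.6  7.9] [0.78 0.94 0.04]
-1.5 1.5 [-3.7  3.5  8.3] [0.81 1.07 0.11]
-2.0 1.77 [-3.   3.5  9.2] [0.85 1.18 0.04]
-2.5 2.02 [-4.2  3.6 10.4] [0.88 1.26 0.07]
-3.0 2.29 [-4.4  3.9 11.3] [0.9  1.38 0.  ]
-3.5 2.6 [-4.7  4.3 12.4] [0.97 1.49 0.03]
-4.0 2.86 [-5.3  3.6 13.3] [1.03 1.53 0.07]
-4.5 3.15 [-4.9  4.1 14.7] [1.07 1.67 0.03]
-5.0 3.43 [-6.   4.3 15.5] [1.12 1.79 0.02]
[(2, np.float64(2.1), np.float64(0.06), np.float64(14.3)), (4, np.float64(4.1), np.float64(0.13), np.float64(14.1)), (6, np.float64(6.1), np.float64(0.09), np.float64(14.2)), (8, np.float64(8.1), np.float64(0.14), np.float64(12.9)), (10, np.float64(10.1), np.float64(0.08), np.float64(14.0)), (12, np.float64(12.1), np.float64(0.13), np.float64(14.4)), (14, np.float64(14.1), np.float64(0.03), np.float64(13.5)), (16, np.float64(16.1), np.float64(0.07), np.float64(13.4)), (18, np.float64(18.1), np.float64(0.04), np.float64(14.7)), (2
[... 1142 characters left out ...]
 np.float64(58.1), np.float64(0.01), np.float64(14.8)), (60, np.float64(60.1), np.float64(0.11), np.float64(16.2)), (62, np.float64(62.1), np.float64(0.06), np.float64(14.7)), (64, np.float64(64.1), np.float64(0.02), np.float64(15.1)), (66, np.float64(66.1), np.float64(0.02), np.float64(14.4)), (68, np.float64(68.1), np.float64(0.04), np.float64(15.4)), (70, np.float64(70.0), np.float64(-0.07), np.float64(15.1)), (72, np.float64(72.0), np.float64(-0.14), np.float64(16.4)), (74, np.float64(73.9), np.float64(-0.53), np.float64(16.4))]
[-3.64906031  4.47862498 16.44435945] [ 1.18189175  1.43033676 -0.51199611] [ 0.55442097 -0.05349267  0.22709933] -0.005900000000000001 33.3833 57.43253529953938
```

The stop shows at about 71–72°, where torque jumps. I'll back off about 2.5° and lift straight up with force monitoring.

```bash
python3 - <<'E'
from lev import *
f=np.load("f0.npy");z,k=np.load("z.npy")
r=[180,0,YAW-180+71.5]
env.move_straight(W(-.0005,z),rotation=r,rate=.02)
for dz in(.003,.007,.010,.013,.018,.03):
    hit=env.move_straight(W(-.0005,z+dz),rate=.03,force_limit=25);s=env.read_state()
    print(dz,hit,(s["force"]-f[:3]).round(1),(s["wrist_torque"]-f[3:]).round(2),round(s["position"][2],4))
    if hit or s["force"][2]-f[2]<-12: break
else:
    env.move_straight(W(-.0005,.12),rate=.15)
    q=[env.grab_frame(n) for n in("scene","top")]
    cv2.imwrite("pics/g4.png",np.hstack([draw(p,[],0,u,v) for p,u,v in zip(q,(261,331),(155,180))]))
s=env.read_state();print(s["opening"]*87,s["force"]-f[:3],s["clock"])
E
```

```text
0.003 False [-0.9  2.9 11.3] [ 0.69  0.71 -0.13] 0.229
0.007 False [2.2 0.6 5.1] [ 0.07 -0.52  0.04] 0.2308
0.01 False [ 4.6 -0.   1.9] [-0.04 -1.29 -0.01] 0.2328
0.013 False [ 5.2  0.6 -1.1] [ 0.19 -1.46 -0.02] 0.2357
0.018 False [ 0.6  1.  -1.3] [0.   0.09 0.06] 0.2402
0.03 False [ 0.3 -0.4 -1.1] [-0.05  0.05  0.07] 0.2532
57.17190354554845 [ 0.35198238  0.35947651 -0.93666756] 36.425
```

View pics/g4.png

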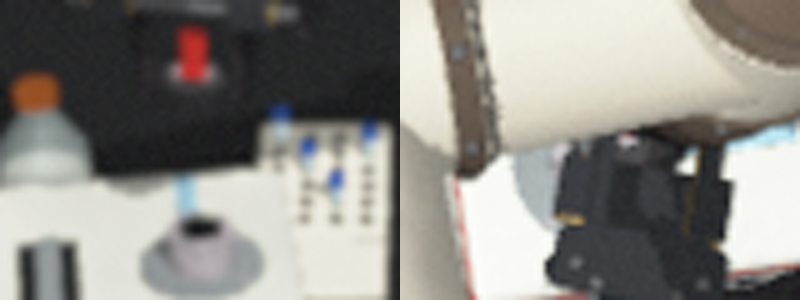

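The scene crop shows the bare neck at (200,240) and the cap in the gripper with the lever still up at (193,55). I'll carry it to the large tray.

```bash
python3 - <<'E'
from lev import *
r=[180,0,-96];T=[.439,.361]
env.goto([*T,.25],r)
env.move_straight([*T,.022],rate=.12)
env.dwell(.2);f=env.read_state()["force"]
hit=env.move_straight([*T,-.001],rate=.012,force_limit=3)
s=env.read_state();print(hit,s["position"],s["force"]-f,s["clock"])
env.gripper_to(.74);env.dwell(.1)
s=env.read_state();print(s["opening"]*87,s["position"],s["finger_force"])
x,y,z=s["position"]
env.move_straight([x,y,.15],rate=.1)
env.goto([.45,.10,.40],r)
q=[env.grab_frame(n) for n in("scene","top")];s=env.read_state();print(s["clock"])
cv2.imwrite("pics/g5.png",np.hstack([draw(p,[],0,u,v) for p,u,v in zip(q,(294,196),(300,228))]))
for n,p in zip(("scene","top"),q):
    cv2.imwrite(f"pics/{n}9.png",p["image"])
    for t in("cap","lever"): print(t,[(np.round(d["xyz"],3).tolist(),round(d["score"],2)) for d in env.search_frame(p,t)])
E
```

```text
True [0.43898366 0.36092681 0.00450736] [-0.65363775  0.35574158  5.48182555] 41.625
64.31423608261436 [0.43804845 0.36009597 0.00352009] 2.356774911750108
45.25
cap [([0.435, 0.369, 0.017], 0.65)]
lever [([0.44, 0.366, 0.043], 0.46)]
cap [([0.454, 0.368, 0.02], 0.6)]
lever []
```

View pics/g5.png

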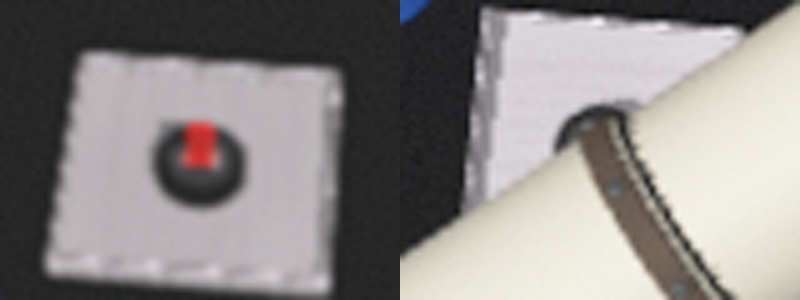

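View pics/scene9.png

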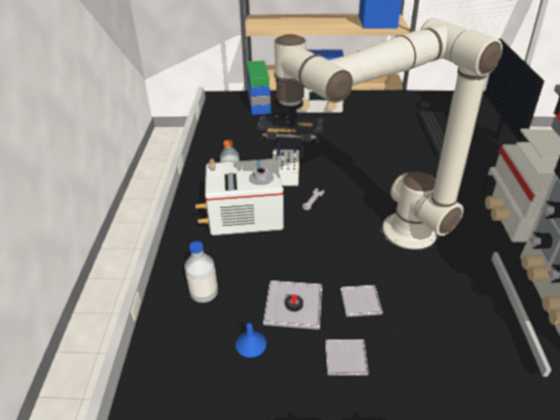

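The cap sits upright in the middle of the large tray at (294,302) with its lever up. The bare neck shows at (261,174), and everything else is where it started. I'll hand it in.

```bash
python3 -c "
from workcell import env
print(env.close_job())"
```

```text
the job is handed in; nothing more can be done
None
```

I lifted the vent lever to its stop, then pressed the cap, turned it anticlockwise to its stop at about 72° and lifted it off; it is now upright in the large steel tray, nothing else looks moved, and the job was handed in at about 45 s (no verdict returned).

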